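# Prop the bead drill's splash guard open on its stay

## Robot

A 6-joint arm with a two-finger parallel gripper is mounted at the origin on the work surface. World frame = base frame: x ahead of the robot, y to its left, z up, the work surface at z = 0. Lengths are in m, angles in rad, forces in N, time in s.
With the tool pointing down it reaches from about 0.325 to 0.85 m from the base axis. Payload 4.4 kg.
Tool frame: the origin (TCP) lies at the very end of the fingers, on their centre line; the grasp point (between the pads) lies 19 mm behind it; z points along the fingers, y is the line along which they close (so a half turn about z gives the same grasp; the last joint's range is limited). The gripper opens to 94 mm and grips with 3 to 60 N. Pads are 16 mm wide; open, the fingers measure 119 mm over their backs; the gripper's body (75 mm by 177 mm) begins 78 mm behind the grasp point.
Start: joints at [-1.423, 0.207, 1.542, -0, 1.393, -0.15], TCP at [0.169, -0.55, 0.205] pointing down, gripper open.
Joint ranges: [-2.73, 2.73], [-0.86, 2.22], [0.23, 2.46], [-1.11, 4.25], [0.08, 2.63], [-2.82, 2.82]. Speed limits (rad/s): [2.79, 2.79, 3.14, 3.14, 3.14, 3.14].

## Interface

Orientations are given as a 3x3 rotation matrix whose columns are the frame's x, y, z axes.
In Python, from bench import monitor, vision, env gives the robot as it stands.
- The arm moves only by the tool step_arm, never from a script. Its arguments are lists of equal length, an entry for each row: "linear": the shift along the world's x, y, z normalised to -1 to 1, where 1 is 15 cm, a list of three; "turn": the turn, a rotation vector about the world's x, y, z normalised to -1 to 1, where 1 is 45 degrees, a list of three. In form: {"linear": [[x, y, z], ...], "turn": [[ax, ay, az], ...]}. A call has 1 to 10 rows; each row is the pose to reach, as a shift and turn from the pose commanded when the call began; what a row does not reach only later rows make up. A row lasts 1/12 s, in which the tool goes at most 41.7 mm and 7.16 degrees, less where a joint would pass 70% of its speed; a pose out of reach is approached as far as the arm can. A call with a number of a shift or a turn outside -1 to 1 is refused whole. A call with a gripper value outside its range is refused whole. "hand" is the closure, from -1 (fully open) to 1 (shut), set as the call begins (left out, the last holds). The fingers move at their own pace and stop on an object; "squeeze" is the grip in N (left out, the last holds). Time passes only in rows, so rows that repeat a pose let the fingers close. It gives the time, the measured TCP pose, the force, the opening and the grip force at its end, in the units of the state.
- monitor.observe(): the state, without advancing time (a new reading comes with each control period).
- vision.capture(name): name is "scene" or "top"; returns a dict with "color" (480x640x3 uint8, blue, green, red), "fx", "fy", "cx", "cy" (pixels), "k1" (the pictures are not rectified: a ray, as slopes to the right and down, at radius r is drawn at 1 + k1 r^2 times it, then the intrinsics apply), "R" (3x3) and "t" (3): a world point X has camera coordinates R X + t. Camera axes: x right, y down, z forward; pixel columns grow to the right and rows downward; lengths in m; the calibration is good to about 2 mm. A picture is of the moment at which its call begins. There is no depth.
- env.hand_in(): hands the job in; it is judged then, once.
The state is a dict: "time_s": time; "joint_pos": joint angles; "qvel": joint speeds; "effort": joint torques, N m; "eef_pos": TCP position; "orientation": TCP orientation; "ft_force": force on the tool from outside, world axes, zero at the start; "torque": the same for the moment, N m; "width": finger opening in m; "grasp_force": force on a finger pad.
Only numpy, scipy, OpenCV 4.12 (cv2) and the standard library are available. Lean on these libraries where they do the work, as an engineer would, in place of code of your own. Each camera call takes 0.05 s, during which the arm holds its last target. There are 200 camera calls.

## Task

The splash guard door on the bead drill is loose and must be propped half open. Swing the door open and drop the middle one of the three holes in its flat stay arm over the upright peg on the guard's top rail, so that the stay lies level, fully down on the peg, and holds the door there. Leave the pliers, the bead tin and the oil jar where they are.

Things in the scene. Friction and masses are not known exactly. Their poses are not given: they have to be found in the camera images.
- drill: bead drill bolted down on a green base 310 x 250 x 22 mm, inside an open-topped guard (aluminium frame, clear panes) 160 mm high. Origin: centre of the base's underside; x from the door side (nearest the robot) to the back, y left, z up. Front top rail (header): 20 mm wide, centre line at x = -118 mm, top at z = 160 mm. Inside the guard nothing stands above 131 mm.
- door (a joint): angle of the guard door about its upright left-hand hinge (rad): 0 closed, up to 1.5 as the free (right) end swings out towards the robot. At angle q it runs from the hinge along (-sin q, -cos q) in the drill's frame. No spring; light friction (0.04 N m) keeps it where it is left. With the inner, middle or outer hole on the peg it stands at about 0.42, 0.77 or 1.12.
- door_hinge (a point): on the door's hinge axis, level with the door's top (z = 160 mm); at x = -140, y = +113 mm from the drill's origin. The door is a framed clear pane 16 mm thick, 241 mm wide from hinge to free edge, 30 to 160 mm above the bench, hanging in front of the header.
- door_lip (a point): on the inner face of the door's free end, at its top edge, 226 mm from the hinge. The last 30 mm of the door stand out past the guard's right front post, so a finger let down behind this lip can pull the door open. Axes: x from the door's outer to its inner face, y towards the hinge.
- swivel (a joint): angle of the stay about the upright swivel on the door's top rail, 170 mm from the hinge (rad): 0 when the stay lies along the door, tail towards the hinge; negative with the tail out towards the robot, positive with it in over the drill; about 0.75 with the middle hole on the peg. Range -0.9 to 2.4, very light friction.
- stay_pivot (a point): on the swivel's upright axis, 6 mm above the door's top rail. The stay lifts about a level pin 9.5 mm above the rail, at this same point in plan.
- stay (a joint): how far the stay is tipped up from level (rad): 0 level, where a stop in the swivel holds it 6 mm above the rails, up to 1.2. It falls back by its own weight (about 160 g).
- hole_inner (a point): centre of the stay's first hole, 100 mm from the pivot, on the bar's underside. The stay is a flat brass bar 24 mm wide, 5 mm thick, about 230 mm long, with three 13 mm holes; past the last hole it narrows to a 14 mm tail with the knob. Axes: x from pivot to tail, z up.
- hole_middle (a point): centre of the stay's middle hole, 140 mm from the pivot, on the underside of the bar; axes as hole_inner. This is the one that goes on the peg.
- hole_outer (a point): centre of the stay's last hole, 180 mm from the pivot, on the underside of the bar; axes as hole_inner
- stay_knob (a point): middle of the grip of the round upright lift knob on the stay's tail, 215 mm from the pivot. The knob is 18 mm in diameter and stands 33 mm above the bar; this point is 22.5 mm above the bar's top, and the full-width part runs 7.5 mm above and below it. Axes: x from pivot to tail, z up.
- peg_seat (a point): centre of the upright brass peg on the header, at the top of the collar at its foot (z = 165 mm). The bar lies 1 mm above the collar when it is down. The peg is 9 mm in diameter and stands 19 mm above this point, the last 6 mm tapering to 4 mm. It is fixed to the header at x = -118, y = -2 mm from the drill's origin.
- pliers: pliers with green grips, 185 mm long, 13 mm high, lying on the bench left of the drill, to be left alone; origin near the joint, on the underside
- bead_tin: open round aluminium tin of beads, 72 mm in diameter, 38 mm high, on the bench to the right of the drill, to be left alone; origin under its centre
- oil_jar: small amber glass jar with a black cap, 48 mm in diameter, 85 mm high, on the bench to the left of the drill, to be left alone; origin under its centre

How it is judged:
At the end, for the whole second after the job is handed in: The stay's middle hole is over the peg (centres within 4 mm in plan) and fully down (underside of the bar within 5 mm of the peg's collar, the stay within 0.03 rad of level), and door and stay are at rest (horizontal distance between hole_middle and peg_seat below 0.004 m and z of hole_middle in the frame of peg_seat below 0.005 m and value of joint stay below 0.03 rad and velocity of joint door between -0.05 and 0.05 rad/s and velocity of joint swivel between -0.05 and 0.05 rad/s); the robot touches nothing.
It fails at once if the pliers, the bead tin or the oil jar are shifted by more than 20 mm (distance of any of pliers, bead_tin, oil_jar from where it was at the start of the episode above 0.02 m).
It also fails if it takes over 54 s, if anything falls off the work surface, if the arm or the gripper's body presses on something with over 40 N, if the wrist force passes 120 N, or if a joint passes its speed limit or range.

## Working session

There is one attempt and no reset: what is moved stays moved. The work goes in short steps, Python scripts to look and compute and a tool call to move; the robot and the scene stay as the last step left them, time stands still between calls to the robot, and variables do not carry over. Pictures are saved under pics/ and viewed, at most 10 in all, crops included, and the job is handed in when it is done.

Besides the shell and the picture viewer there is one more tool, called as name(argument=value, ...), one argument or row to a line, values as JSON. step_arm: Moves the arm, as the interface text tells. Scaled input: -1 to 1 covers 15 cm each way for a shift and 45 degrees each way for a turn. Its arguments: {"type":"object","properties":{"linear":{"type":"array","items":{"type":"array","items":{"type":"number","minimum":-1,"maximum":1}}},"turn":{"type":"array","items":{"type":"array","items":{"type":"number","minimum":-1,"maximum":1}}},"hand":{"type":"number"},"squeeze":{"type":"number"}},"required":["linear","turn"]}

```bash
mkdir -p pics; ls; python3 - <<'E'
from bench import monitor, vision, env
import cv2,numpy as np
for n in("scene","top"):
    c=vision.capture(n); cv2.imwrite(f"pics/{n}0.png",c["color"])
    print(n,{k:np.round(v,4).tolist() for k,v in c.items() if k!="color"})
s=monitor.observe(); print(s)
E
```

```text
pics
scene {'fx': 479.6795, 'fy': 479.6795, 'cx': 327.135, 'cy': 246.4106, 'k1': -0.0437, 'R': [[0.6513, 0.7587, 0.0131], [0.5004, -0.4164, -0.7591], [-0.5704, 0.5009, -0.6509]], 't': [-0.4635, -0.2028, 1.3514]}
top {'fx': 602.1598, 'fy': 602.1598, 'cx': 320.3067, 'cy': 241.3985, 'k1': -0.1962, 'R': [[0.0095, -0.9999, 0.0047], [-0.9982, -0.0098, -0.0591], [0.0592, -0.0041, -0.9982]], 't': [0.0154, 0.6629, 1.3606]}
{'time_s': 0.1, 'joint_pos': array([-1.42247380e+00,  2.07347309e-01,  1.54275951e+00,  1.76997996e-05,
        1.39349934e+00, -1.50482820e-01]), 'qvel': array([ 0.00020777, -0.00282628, -0.00251729, -0.00045298,  0.00057646,
       -0.00075795]), 'effort': array([-6.28169018e-04, -3.71868646e+01, -2.82294703e+01,  6.99629844e-02,
        3.11509450e-02, -5.40025701e-05]), 'eef_pos': array([ 0.16916663, -0.54881365,  0.20442427]), 'orientation': array([[ 9.55689821e-01,  2.94375419e-01, -2.80322264e-04],
       [ 2.94375379e-01, -9.55687794e-01,  1.99396532e-03],
       [ 3.19073811e-04, -1.98813234e-03, -9.99997973e-01]]), 'ft_force': array([ 0.47533593, -0.04044937,  0.06548695]), 'torque': array([ 0.00776158, -0.03836871,  0.04193126]), 'grasp_force': 0.0, 'width': 0.09402361984546319}
```

View pics/scene0.png

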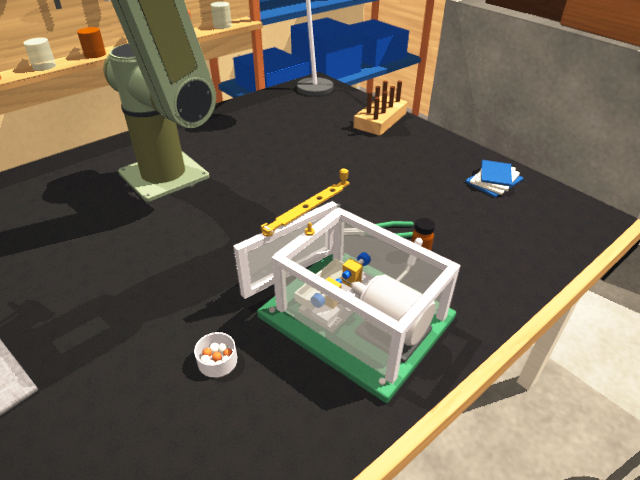

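View pics/top0.png

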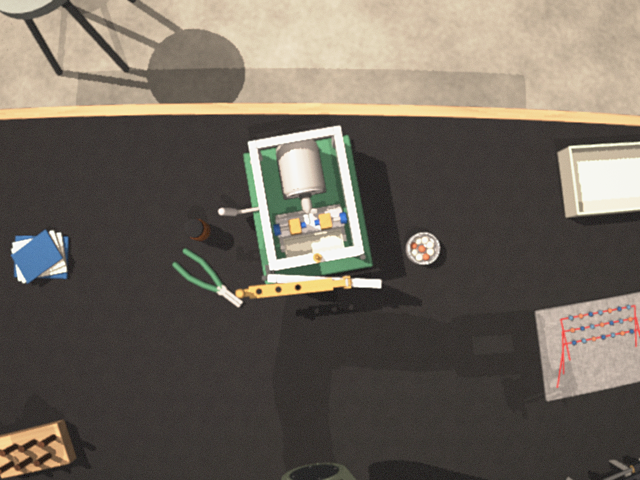

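```bash
python3 - <<'E'
import cv2
a=cv2.imread("pics/top0.png")[235:305,225:395]; cv2.imwrite("pics/t1.png",cv2.resize(a,None,fx=4.7,fy=4.7,interpolation=cv2.INTER_CUBIC))
a=cv2.imread("pics/scene0.png")[160:310,225:425]; cv2.imwrite("pics/s1.png",cv2.resize(a,None,fx=4,fy=4,interpolation=cv2.INTER_CUBIC))
E
```

```text
(no output)
```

View pics/t1.png

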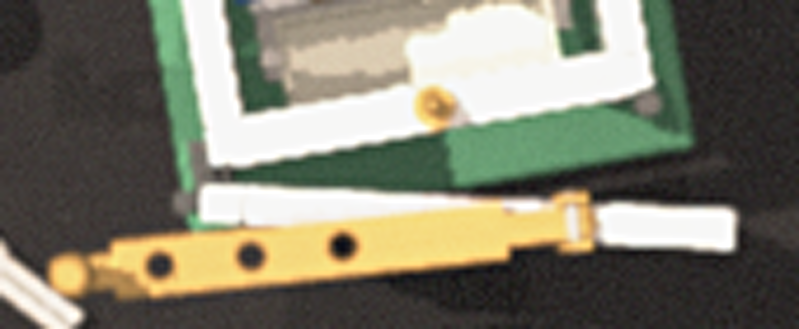

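View pics/s1.png

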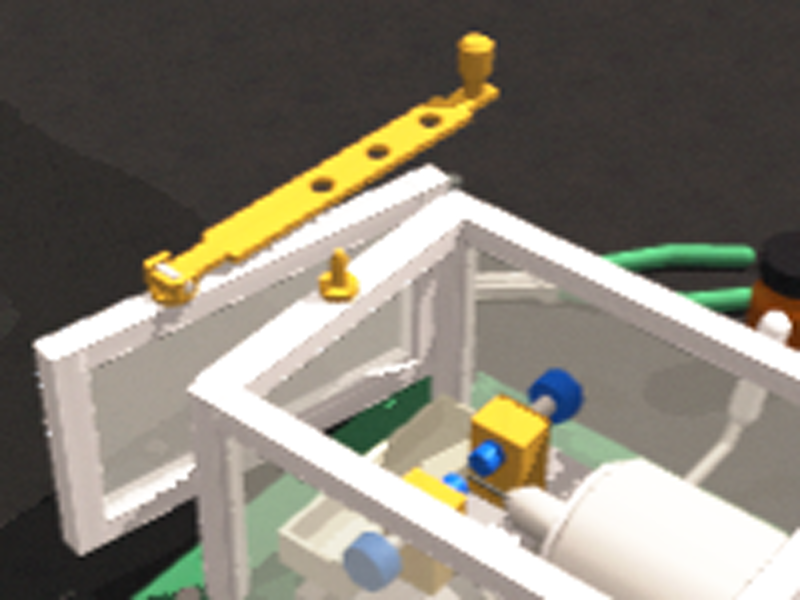

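```bash
cat > h.py <<'E'
import numpy as np,cv2
from scipy.optimize import least_squares
from bench import monitor, vision, env
CAM={"scene":None,"top":None}
def cam(n):
    c=vision.capture(n); CAM[n]={k:v for k,v in c.items() if k!="color"}; return c["color"]
def proj(n,X):
    c=CAM[n]; p=np.array(c["R"])@X+np.array(c["t"]); s=p[:2]/p[2]; s=s*(1+c["k1"]*(s@s))
    return np.array([c["fx"]*s[0]+c["cx"],c["fy"]*s[1]+c["cy"]])
def rot(a): return np.array([[np.cos(a),-np.sin(a)],[np.sin(a),np.cos(a)]])
def D(P,x,y,z): return np.r_[P[:2]+rot(P[2])@[x,y],z]       # drill frame
def door(P,q,u,w,z):  # u from hinge, w towards inner face
    d=np.array([-np.sin(q),-np.cos(q)]); n=np.array([np.cos(q),-np.sin(q)])
    return D(P,*(np.array([-.14,.113])+u*d+w*n),z)
def stay(P,q,s,r,z,lift=0):  # tail towards hinge, positive swings in
    d=-np.array([-np.sin(q),-np.cos(q)]); n=np.array([np.cos(q),-np.sin(q)])
    v=(np.cos(s)*d+np.sin(s)*n)
    h=r*np.cos(lift)-(z-.1695)*np.sin(lift)
    p=np.array([-.14,.113])+.17*-d+h*v
    return D(P,*p,.1695+r*np.sin(lift)+(z-.1695)*np.cos(lift))
E
python3 - <<'E'
from h import *
cam("scene");cam("top")
T=lambda u,v:np.array([(u+.5)/4.7-.5+225,(v+.5)/4.7-.5+235]); S=lambda u,v:np.array([(u+.5)/4-.5+225,(v+.5)/4-.5+160])
def res(p,full=False):
    P,q,s,l,yl,yr=p[:3],p[3],p[4],p[5],p[6],p[7]
    h=lambda r,z=.171:stay(P,q,s,r,z,l)
    o=[("pegT","top",D(P,-.118,-.002,.178),T(437,106)),("pegS","scene",D(P,-.118,-.002,.184),S(338,250)),("pegSc","scene",D(P,-.118,-.002,.163),S(338,290)),
    ("outT","top",h(.18),T(161,265)),("midT","top",h(.14),T(251,256)),("inT","top",h(.10),T(343,245)),("knT","top",h(.215,.204),T(70,273)),
    ("outS","scene",h(.18),S(430,121)),("midS","scene",h(.14),S(378,152)),("inS","scene",h(.10),S(322,185)),("knS","scene",h(.215,.204),S(477,40)),
    ("dT1","top",door(P,q,.241,.008,.16),T(737,207)),("dT2","top",door(P,q,.241,-.008,.16),T(735,250)),("dS","scene",door(P,q,.241,-.008,.16),S(38,343)),
    ("hL","top",D(P,-.128,yl,.16),T(213,165)),("hR","top",D(P,-.128,yr,.16),T(655,85)),("hLs","scene",D(P,-.128,yl,.16),S(457,193)),("hRs","scene",D(P,-.128,yr,.16),S(190,386))]
    r=[(n,proj(c,X)-t) for n,c,X,t in o]
    return r if full else np.concatenate([a[1] for a in r])
f=least_squares(res,[.6,.0,.2,.3,0,0,.1,-.1],loss="soft_l1"); p=f.x
print(np.round(p,4))
for n,d in res(p,True): print(n,np.round(d,1))
P=p[:3];q,s=p[3:5]
print("knob",stay(P,q,s,.215,.1935,p[5]),"lip",door(P,q,.226,.008,.16),"peg",D(P,-.118,-.002,.165),"hinge",D(P,-.14,.113,.16))
E
```

```text
[ 0.7389  0.0526  0.1826  0.2288 -0.1615  0.0034  0.0982 -0.0959]
pegT [-0.8 -0.9]
pegS [0.2 1.3]
pegSc [0.3 0.1]
outT [-0.4 -0.4]
midT [-0.  -0.5]
inT [-0.  -0.2]
knT [-0.1  0.1]
outS [-0.2 -0.2]
midS [-0.4  0.1]
inS [-0.2  0.2]
knS [-0.3  0. ]
dT1 [-0.6  0.7]
dT2 [-0.6 -0.7]
dS [-1.7  0.6]
hL [-0.3 -0. ]
hR [-1.3  0.8]
hLs [-1.  -0.4]
hRs [-1.2  0.5]
knob [0.54811504 0.18194283 0.19423641] lip [ 0.5782274  -0.08785844  0.16      ] peg [0.6231962  0.02917459 0.165     ] hinge [0.58068451 0.13826976 0.16      ]
```

step_arm(
  linear=[
    [0.5,0.97,0.4],
    [0.5,0.97,0.4],
    [0.5,0.97,0.4],
    [0.5,0.97,0.4],
    [0.5,0.97,0.4],
    [0.5,0.97,0.4],
  ],
  turn=[
    [0,0,0.44],
    [0,0,0.44],
    [0,0,0.44],
    [0,0,0.44],
    [0,0,0.44],
    [0,0,0.44],
  ],
  hand=-0.3,
  squeeze=12,
)

```text
time_s: 0.7
eef_pos: [0.2455, -0.4031, 0.267]
orientation: [[0.798, 0.603, 0.001], [0.603, -0.797, -0.003], [-0.001, 0.003, -1.0]]
ft_force: [0.1, -0.8, -0.8]
width: 0.0618
grasp_force: 0.0
```

step_arm(
  linear=[
    [0.5,0.97,0],
    [0.5,0.97,0],
    [0.5,0.97,0],
    [0.5,0.97,0],
    [0.5,0.97,0],
  ],
  turn=[
    [0,0,0.44],
    [0,0,0.44],
    [0,0,0.44],
    [0,0,0.44],
    [0,0,0.44],
  ],
)

```text
time_s: 1.12
eef_pos: [0.321, -0.2544, 0.2645]
orientation: [[0.544, 0.839, 0.0], [0.839, -0.544, 0.003], [0.003, -0.001, -1.0]]
ft_force: [-0.8, -0.3, 0.4]
width: 0.0612
grasp_force: 0.0
```

step_arm(
  linear=[
    [0.5,0.97,0],
    [0.5,0.97,0],
    [0.5,0.97,0],
    [0.5,0.97,0],
    [0.5,0.97,0],
  ],
  turn=[
    [0,0,0.44],
    [0,0,0.44],
    [0,0,0.44],
    [0,0,0.44],
    [0,0,0.44],
  ],
)

```text
time_s: 1.53
eef_pos: [0.3963, -0.1091, 0.2648]
orientation: [[0.226, 0.974, 0.0], [0.974, -0.226, 0.003], [0.003, -0.0, -1.0]]
ft_force: [-0.3, 0.5, 0.6]
width: 0.0612
grasp_force: 0.0
```

step_arm(
  linear=[
    [0.5,0.97,0],
    [0.5,0.97,0],
    [0.5,0.97,0],
    [0.5,0.97,0],
    [0.5,0.97,0],
  ],
  turn=[
    [0,0,0.44],
    [0,0,0.44],
    [0,0,0.44],
    [0,0,0.44],
    [0,0,0.44],
  ],
)

```text
time_s: 1.95
eef_pos: [0.4716, 0.0355, 0.2644]
orientation: [[-0.115, 0.993, -0.0], [0.993, 0.115, 0.002], [0.002, 0.0, -1.0]]
ft_force: [-0.4, -0.4, -0.1]
width: 0.061
grasp_force: 0.0
```

step_arm(
  linear=[
    [0.5,0.97,0],
    [0.5,0.97,0],
    [0.5,0.97,0],
    [0.5,0.97,0],
    [0.5,0.97,0],
    [0.5,0.97,0],
    [0.5,0.97,0],
  ],
  turn=[
    [0,0,0],
    [0,0,0],
    [0,0,0],
    [0,0,0],
    [0,0,0],
    [0,0,0],
    [0,0,0],
  ],
)

```text
time_s: 2.53
eef_pos: [0.5445, 0.1756, 0.2643]
orientation: [[-0.108, 0.994, -0.002], [0.994, 0.108, -0.002], [-0.002, -0.002, -1.0]]
ft_force: [0.7, 0.2, 0.2]
width: 0.0615
grasp_force: 0.0
```

```bash
cat >> h.py <<'E'
P=np.array([.7389,.0526,.1826])
def tcp(q,s,t):  # TCP + yaw of tool x
    k=stay(P,q,s,.215,.196,t); k[2]-=.019
    return k, P[2]+np.pi/2-q-s
def now():
    o=monitor.observe(); R=np.array(o["orientation"]); return np.array(o["eef_pos"]),np.arctan2(R[1,0],R[0,0]),o
E
python3 - <<'E'
from h import *
e,y,o=now(); print(e,y,o["time_s"],o["width"],o["joint_pos"])
k,a=tcp(.2288,-.1615,.0034); print(k,a,"shift",(k-e)/.15,"turn",(a-y)/(np.pi/4))
for q in(.229,.4,.77):
  pv=stay(P,q,0,0,.17)[:2]; v=D(P,-.118,-.002,0)[:2]-pv; print(q,"peg r",np.hypot(*v),"bearing s",P[2]+np.pi/2-q-np.arctan2(v[1],v[0]))
E
```

```text
[0.54454072 0.17556826 0.26425819] 1.6791880364057192 2.5333 0.06148047960404159 [ 1.61506580e-01  1.62975816e-01  1.47124967e+00 -1.41158577e-03
  1.50962080e+00  5.32044194e-02]
[0.54813288 0.18196232 0.17773085] 1.6860963267948967 shift [ 0.02394773  0.04262702 -0.57684894] turn 0.00879590851001467
0.229 peg r 0.07891601276526995 bearing s 0.6463789250513418
0.4 peg r 0.09751084214053282 bearing s 0.7302674533635258
0.77 peg r 0.14051969400459405 bearing s 0.7506413053243489
```

step_arm(
  linear=[
    [0.024,0.04,0],
    [0.024,0.04,-0.2],
    [0.024,0.04,-0.4],
    [0.024,0.04,-0.575],
    [0.024,0.04,-0.575],
    [0.024,0.04,-0.575],
    [0.024,0.04,-0.575],
    [0.024,0.04,-0.575],
  ],
  turn=[
    [0,0,0.01],
    [0,0,0.01],
    [0,0,0.01],
    [0,0,0.01],
    [0,0,0.01],
    [0,0,0.01],
    [0,0,0.01],
    [0,0,0.01],
  ],
)

```text
time_s: 3.2
eef_pos: [0.5497, 0.1838, 0.1821]
orientation: [[-0.117, 0.993, 0.005], [0.993, 0.117, 0.001], [0.0, 0.005, -1.0]]
ft_force: [0.3, -0.1, 1.0]
width: 0.0612
grasp_force: 0.0
```

step_arm(
  linear=[
    [0,0,0],
    [0,0,0],
    [0,0,0],
    [0,0,0],
    [0,0,0],
    [0,0,0],
    [0,0,0],
    [0,0,0],
  ],
  turn=[
    [0,0,0],
    [0,0,0],
    [0,0,0],
    [0,0,0],
    [0,0,0],
    [0,0,0],
    [0,0,0],
    [0,0,0],
  ],
  hand=1,
  squeeze=12,
)

```text
time_s: 3.87
eef_pos: [0.5478, 0.184, 0.1791]
orientation: [[-0.118, 0.993, -0.0], [0.993, 0.118, 0.0], [0.0, -0.0, -1.0]]
ft_force: [-0.4, -0.7, 0.3]
width: 0.0175
grasp_force: 12.0
```

```bash
python3 - <<'E'
from h import *
e,y,o=now(); print(e,y,o["time_s"],o["width"],o["grasp_force"],o["ft_force"])
a=np.hstack([cam("top")[200:310,225:395],cam("scene")[170:280,225:395]]); cv2.imwrite("pics/g1.png",cv2.resize(a,None,fx=2.35,fy=2.35,interpolation=cv2.INTER_CUBIC))
p0,_=tcp(.229,-.1615,.0)
for n,c in {"lift":(.229,-.1615,.3),"s0.1":(.229,.0,.3),"s.25":(.229,.25,.3),"s.45":(.229,.45,.3),"q.4":(.4,.55,.3),"q.6":(.6,.6,.3),"end":(.77,.75,.3),"end.18":(.77,.75,.18),"down":(.77,.75,0)}.items():
  k,a=tcp(*c); print(n,np.round(k,4),round(a,3),"from grasp",np.round((k-p0)/.15,3))
E
```

```text
[0.54780305 0.18403963 0.1790971 ] 1.6890566146306831 3.8667 0.017477093236230958 12.000042174113332 [-0.44450508 -0.72135899  0.34885876]
lift [0.5501 0.1647 0.2394] 1.686 from grasp [ 0.013 -0.115  0.416]
s0.1 [0.582  0.1658 0.2394] 1.524 from grasp [ 0.226 -0.108  0.416]
s.25 [0.6305 0.1574 0.2394] 1.274 from grasp [ 0.549 -0.164  0.416]
s.45 [0.6669 0.1422 0.2394] 1.074 from grasp [ 0.792 -0.266  0.416]
q.4 [0.6812 0.1145 0.2394] 0.803 from grasp [ 0.887 -0.45   0.416]
q.6 [0.6799 0.0867 0.2394] 0.553 from grasp [ 0.878 -0.636  0.416]
end [0.6787 0.0425 0.2394] 0.233 from grasp [ 0.87  -0.93   0.416]
end.18 [0.6877 0.0446 0.2151] 0.233 from grasp [ 0.93  -0.916  0.254]
down [0.6957 0.0465 0.177 ] 0.233 from grasp [ 0.984 -0.904  0.   ]
```

View pics/g1.png

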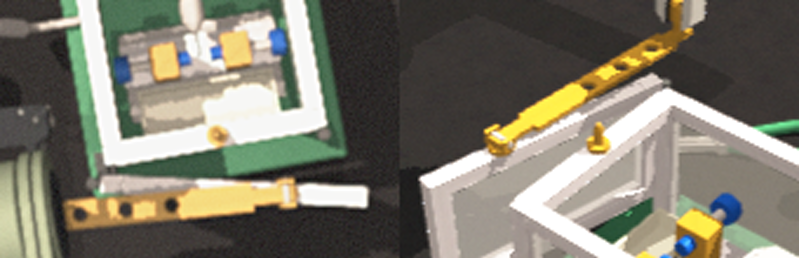

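step_arm(
  linear=[
    [0.001,-0.013,0.07],
    [0.003,-0.027,0.14],
    [0.005,-0.043,0.212],
    [0.008,-0.065,0.28],
    [0.01,-0.09,0.35],
    [0.013,-0.116,0.416],
    [0.013,-0.116,0.416],
    [0.013,-0.116,0.416],
  ],
  turn=[
    [0,0,0],
    [0,0,0],
    [0,0,0],
    [0,0,0],
    [0,0,0],
    [0,0,0],
    [0,0,0],
    [0,0,0],
  ],
)

```text
time_s: 4.63
eef_pos: [0.5505, 0.1664, 0.2429]
orientation: [[-0.117, 0.993, 0.002], [0.993, 0.117, 0.001], [0.0, 0.002, -1.0]]
ft_force: [0.1, 2.0, -0.9]
width: 0.0173
grasp_force: 12.0
```

step_arm(
  linear=[
    [0.0525,0.0055,0],
    [0.105,0.008,0],
    [0.158,0.009,0],
    [0.2105,0.008,0],
    [0.27,0.004,0],
    [0.328,-0.003,0],
    [0.38,-0.011,0],
    [0.432,-0.021,0],
    [0.432,-0.021,0],
  ],
  turn=[
    [0,0,-0.051],
    [0,0,-0.102],
    [0,0,-0.153],
    [0,0,-0.204],
    [0,0,-0.261],
    [0,0,-0.318],
    [0,0,-0.37],
    [0,0,-0.42],
    [0,0,-0.42],
  ],
)

```text
time_s: 5.38
eef_pos: [0.6156, 0.164, 0.2409]
orientation: [[0.211, 0.977, 0.0], [0.977, -0.211, 0.002], [0.002, -0.0, -1.0]]
ft_force: [-0.4, 3.4, 0.5]
width: 0.0171
grasp_force: 12.0
```

```bash
python3 - <<'E'
from h import *
e,y,o=now(); print(e,y,o["time_s"],o["width"],o["grasp_force"],o["ft_force"],tcp(.229,.17,.3))
a=np.hstack([cam("top")[200:310,225:395],cam("scene")[150:260,225:395]]); cv2.imwrite("pics/g2.png",cv2.resize(a,None,fx=2.35,fy=2.35,interpolation=cv2.INTER_CUBIC))
E
```

```text
[0.61557722 0.16401509 0.24088345] 1.3580867230575326 5.3833 0.017106579605320266 12.000456049790955 [-0.38304107  3.41946664  0.53516009] (array([0.61524341, 0.16144033, 0.23935326]), np.float64(1.3543963267948966))
```

View pics/g2.png

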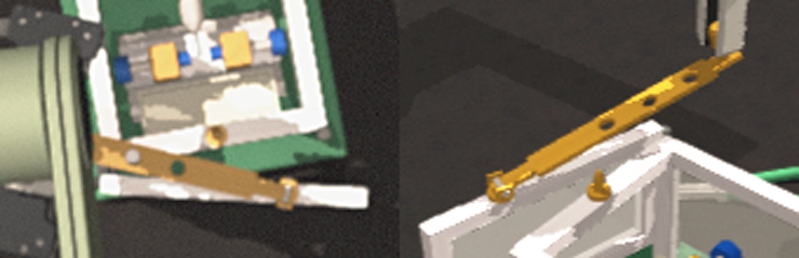

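```bash
python3 - <<'E'
from h import *
def seg(w0,ws,n):
    k0,a0=tcp(*w0); L=[];T=[]; pts=[w0]+ws
    for a,b in zip(pts[:-1],pts[1:]):
        for f in np.linspace(0,1,n+1)[1:]:
            k,y=tcp(*(np.array(a)+f*(np.array(b)-np.array(a)))); L.append(np.round((k-k0)/.15,3).tolist()); T.append(round((y-a0)/(np.pi/4),3))
    print(L,T)
seg((.229,.17,.3),[(.229,.45,.3),(.4,.5,.3)],5)
seg((.4,.5,.3),[(.77,.5,.3)],10)
seg((.77,.5,.3),[(.77,.75,.3)],5)
E
```

```text
[[0.072, -0.018, 0.0], [0.142, -0.04, 0.0], [0.211, -0.065, 0.0], [0.279, -0.095, 0.0], [0.344, -0.128, 0.0], [0.356, -0.155, 0.0], [0.367, -0.182, 0.0], [0.376, -0.21, 0.0], [0.385, -0.239, 0.0], [0.391, -0.268, 0.0]] [np.float64(-0.071), np.float64(-0.143), np.float64(-0.214), np.float64(-0.285), np.float64(-0.357), np.float64(-0.413), np.float64(-0.469), np.float64(-0.525), np.float64(-0.582), np.float64(-0.638)]
[[-0.005, -0.023, 0.0], [-0.01, -0.046, 0.0], [-0.016, -0.068, 0.0], [-0.024, -0.09, 0.0], [-0.032, -0.112, 0.0], [-0.04, -0.134, 0.0], [-0.05, -0.155, 0.0], [-0.06, -0.176, 0.0], [-0.071, -0.197, 0.0], [-0.083, -0.217, 0.0]] [np.float64(-0.047), np.float64(-0.094), np.float64(-0.141), np.float64(-0.188), np.float64(-0.236), np.float64(-0.283), np.float64(-0.33), np.float64(-0.377), np.float64(-0.424), np.float64(-0.471)]
[[0.029, -0.059, 0.0], [0.055, -0.119, 0.0], [0.078, -0.181, 0.0], [0.098, -0.244, 0.0], [0.115, -0.308, 0.0]] [np.float64(-0.064), np.float64(-0.127), np.float64(-0.191), np.float64(-0.255), np.float64(-0.318)]
```

step_arm(
  linear=[
    [0.072,-0.018,0.0],
    [0.142,-0.04,0.0],
    [0.211,-0.065,0.0],
    [0.279,-0.095,0.0],
    [0.344,-0.128,0.0],
    [0.356,-0.155,0.0],
    [0.367,-0.182,0.0],
    [0.376,-0.21,0.0],
    [0.385,-0.239,0.0],
    [0.391,-0.268,0.0],
  ],
  turn=[
    [0,0,-0.071],
    [0,0,-0.143],
    [0,0,-0.214],
    [0,0,-0.285],
    [0,0,-0.357],
    [0,0,-0.413],
    [0,0,-0.469],
    [0,0,-0.525],
    [0,0,-0.582],
    [0,0,-0.638],
  ],
)

```text
time_s: 6.32
eef_pos: [0.6726, 0.1228, 0.241]
orientation: [[0.655, 0.756, -0.001], [0.756, -0.655, -0.001], [-0.001, -0.0, -1.0]]
ft_force: [0.1, 1.0, -0.9]
width: 0.0174
grasp_force: 12.0
```

step_arm(
  linear=[
    [-0.005,-0.023,0.0],
    [-0.01,-0.046,0.0],
    [-0.016,-0.068,0.0],
    [-0.024,-0.09,0.0],
    [-0.032,-0.112,0.0],
    [-0.04,-0.134,0.0],
    [-0.05,-0.155,0.0],
    [-0.06,-0.176,0.0],
    [-0.071,-0.197,0.0],
    [-0.083,-0.217,0.0],
  ],
  turn=[
    [0,0,-0.047],
    [0,0,-0.094],
    [0,0,-0.141],
    [0,0,-0.188],
    [0,0,-0.236],
    [0,0,-0.283],
    [0,0,-0.33],
    [0,0,-0.377],
    [0,0,-0.424],
    [0,0,-0.471],
  ],
)

```text
time_s: 7.15
eef_pos: [0.6602, 0.09, 0.2412]
orientation: [[0.884, 0.468, -0.001], [0.468, -0.884, -0.001], [-0.001, 0.001, -1.0]]
ft_force: [0.0, 0.9, -0.7]
width: 0.0173
grasp_force: 12.0
```

step_arm(
  linear=[
    [0.029,-0.059,0.0],
    [0.055,-0.119,0.0],
    [0.078,-0.181,0.0],
    [0.098,-0.244,0.0],
    [0.115,-0.308,0.0],
    [0.115,-0.308,0.0],
    [0.115,-0.308,0.0],
  ],
  turn=[
    [0,0,-0.064],
    [0,0,-0.127],
    [0,0,-0.191],
    [0,0,-0.255],
    [0,0,-0.318],
    [0,0,-0.318],
    [0,0,-0.318],
  ],
)

```text
time_s: 7.73
eef_pos: [0.6772, 0.0438, 0.2409]
orientation: [[0.972, 0.237, -0.002], [0.237, -0.972, -0.001], [-0.002, 0.0, -1.0]]
ft_force: [-0.2, 1.0, -2.1]
width: 0.0174
grasp_force: 12.0
```

```bash
python3 - <<'E'
from h import *
e,y,o=now(); print(e,y,o["time_s"],o["width"],o["grasp_force"],o["ft_force"],tcp(.77,.75,.3))
a=np.hstack([cam("top")[200:330,225:395],cam("scene")[150:280,225:395]]); cv2.imwrite("pics/g3.png",cv2.resize(a,None,fx=2.35,fy=2.35,interpolation=cv2.INTER_CUBIC))
for n in("top","scene"):
  print(n,[np.round(proj(n,X),1).tolist() for X in(D(P,-.118,-.002,.184),stay(P,.77,.75,.14,.171,.3),stay(P,.77,.75,0,.17),door(P,.77,.241,0,.16))])
E
```

```text
[0.67720387 0.04382897 0.2408659 ] 0.2388866090828651 7.7333 0.01744342491083783 11.999955775900162 [-0.20910446  0.99593236 -2.06409833] (array([0.67870376, 0.04248753, 0.23935326]), np.float64(0.23339632679489664))
top [[316.8, 256.1], [317.6, 259.2], [332.1, 323.7], [360.6, 342.6]]
scene [[309.3, 223.4], [306.1, 209.7], [254.0, 203.0], [218.8, 209.3]]
```

View pics/g3.png

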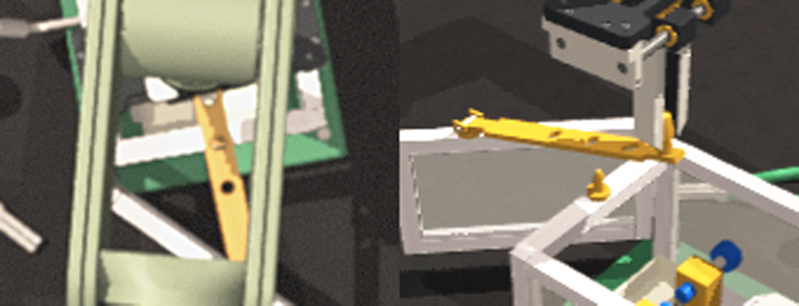

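step_arm(
  linear=[
    [0.03,0.003,-0.03],
    [0.045,0.006,-0.08],
    [0.065,0.008,-0.13],
    [0.08,0.01,-0.18],
    [0.094,0.012,-0.209],
    [0.094,0.012,-0.209],
    [0.094,0.012,-0.209],
    [0.094,0.012,-0.209],
  ],
  turn=[
    [0,0,0],
    [0,0,0],
    [0,0,0],
    [0,0,0],
    [0,0,0],
    [0,0,0],
    [0,0,0],
    [0,0,0],
  ],
)

```text
time_s: 8.5
eef_pos: [0.692, 0.0462, 0.2102]
orientation: [[0.972, 0.236, -0.0], [0.236, -0.972, -0.0], [-0.0, 0.0, -1.0]]
ft_force: [-1.4, -1.0, -1.3]
width: 0.0176
grasp_force: 12.0
```

```bash
python3 - <<'E'
from h import *
e,y,o=now(); print(e,y,o["time_s"],o["width"],o["ft_force"],tcp(.77,.75,.15))
a=np.hstack([cam("top")[225:325,280:360],cam("scene")[170:270,240:320]]); cv2.imwrite("pics/g4.png",cv2.resize(a,None,fx=5,fy=5,interpolation=cv2.INTER_CUBIC))
for n,o in(("top",(280,225)),("scene",(160,170))):
  print(n,[np.round(((proj(n,X)-o)+.5)*5-.5,0).tolist() for X in(D(P,-.118,-.002,.184),stay(P,.77,.75,.14,.171,.15),stay(P,.77,.75,.1,.171,.15),stay(P,.77,.75,.18,.171,.15),stay(P,.77,.75,0,.17))])
E
```

```text
[0.69204387 0.04620938 0.2102006 ] 0.23839749495399953 8.5 0.017604057433146136 [-1.39754636 -0.98760628 -1.33294225] (array([0.68946351, 0.04504543, 0.20883163]), np.float64(0.23339632679489664))
top [[186.0, 158.0], [187.0, 163.0], [209.0, 259.0], [165.0, 65.0], [263.0, 495.0]]
scene [[749.0, 269.0], [744.0, 250.0], [661.0, 224.0], [830.0, 277.0], [472.0, 167.0]]
```

View pics/g4.png

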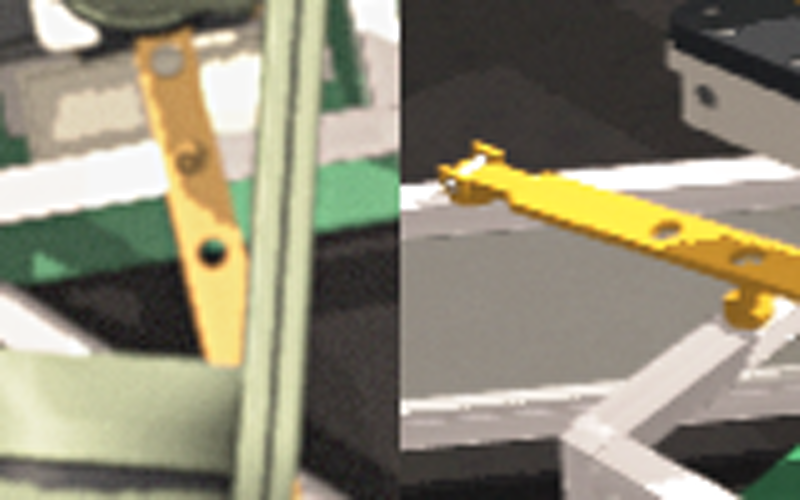

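step_arm(
  linear=[
    [-0.005,-0.001,-0.02],
    [0.0,0.0,-0.05],
    [0.006,0.002,-0.08],
    [0.012,0.004,-0.11],
    [0.018,0.005,-0.14],
    [0.023,0.006,-0.17],
    [0.027,0.007,-0.195],
    [0.029,0.008,-0.21],
    [0.029,0.008,-0.21],
    [0.029,0.008,-0.21],
  ],
  turn=[
    [0,0,0],
    [0,0,0],
    [0,0,0],
    [0,0,0],
    [0,0,0],
    [0,0,0],
    [0,0,0],
    [0,0,0],
    [0,0,0],
    [0,0,0],
  ],
  squeeze=6,
)

```text
time_s: 9.43
eef_pos: [0.6961, 0.0474, 0.1796]
orientation: [[0.972, 0.236, -0.001], [0.236, -0.972, -0.0], [-0.001, 0.0, -1.0]]
ft_force: [-4.0, -0.4, 4.9]
width: 0.0178
grasp_force: 6.0
```

```bash
python3 - <<'E'
from h import *
e,y,o=now(); print(e,y,o["time_s"],o["width"],o["ft_force"],tcp(.77,.75,0))
a=np.hstack([cam("top")[225:325,280:360],cam("scene")[170:270,240:320]]); cv2.imwrite("pics/g5.png",cv2.resize(a,None,fx=5,fy=5,interpolation=cv2.INTER_CUBIC))
for n,o in(("top",(280,225)),("scene",(160,170))):
  print(n,[np.round(((proj(n,X)-o)+.5)*5-.5,0).tolist() for X in(D(P,-.118,-.002,.184),stay(P,.77,.75,.14,.171,.0),stay(P,.77,.75,.1,.171,.0),stay(P,.77,.75,.18,.171,.0),stay(P,.77,.75,0,.17))])
E
```

```text
[0.69608131 0.04737031 0.17959194] 0.23837962983847868 9.4333 0.017760553204715243 [-3.99864195 -0.35881056  4.94522994] (array([0.69566501, 0.0465197 , 0.177     ]), np.float64(0.23339632679489664))
top [[186.0, 158.0], [186.0, 160.0], [208.0, 256.0], [164.0, 64.0], [263.0, 495.0]]
scene [[749.0, 269.0], [748.0, 296.0], [665.0, 257.0], [834.0, 336.0], [472.0, 167.0]]
```

View pics/g5.png

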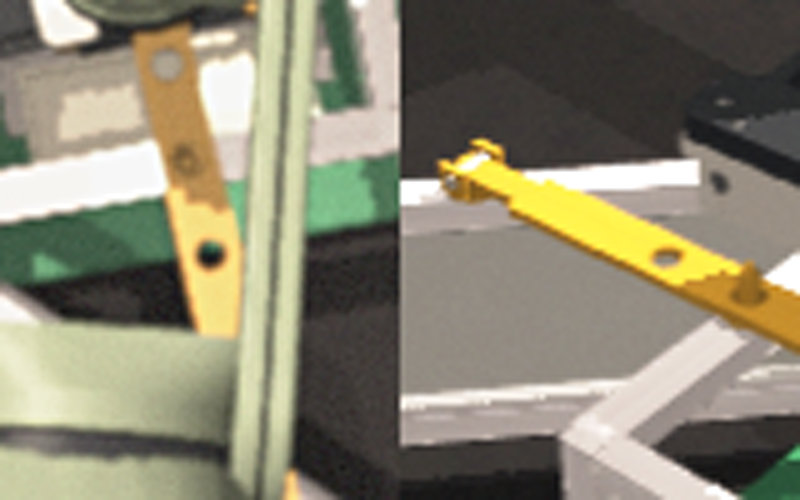

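step_arm(
  linear=[
    [0,0,0],
    [0,0,0],
    [0,0,0],
    [0,0,0],
    [0,0,0],
    [0,0,0],
    [0,0,0],
    [0,0,0],
  ],
  turn=[
    [0,0,0],
    [0,0,0],
    [0,0,0],
    [0,0,0],
    [0,0,0],
    [0,0,0],
    [0,0,0],
    [0,0,0],
  ],
  hand=-0.3,
)

```text
time_s: 10.2
eef_pos: [0.6966, 0.0475, 0.1787]
orientation: [[0.972, 0.236, 0.0], [0.236, -0.972, 0.0], [0.0, -0.0, -1.0]]
ft_force: [-0.4, -0.9, -0.6]
width: 0.0607
grasp_force: 0.0
```

step_arm(
  linear=[
    [0,0,0.1],
    [0,0,0.25],
    [0,0,0.45],
    [0,0,0.7],
    [0,0,0.95],
    [0,0,0.95],
    [0,0,0.95],
  ],
  turn=[
    [0,0,0],
    [0,0,0],
    [0,0,0],
    [0,0,0],
    [0,0,0],
    [0,0,0],
    [0,0,0],
  ],
)

```text
time_s: 10.78
eef_pos: [0.6983, 0.0474, 0.326]
orientation: [[0.972, 0.236, 0.009], [0.236, -0.972, -0.0], [0.008, 0.002, -1.0]]
ft_force: [-1.1, -0.6, -1.0]
width: 0.0608
grasp_force: 0.0
```

step_arm(
  linear=[
    [0,-0.2,0],
    [0,-0.4,0],
    [0,-0.6,0],
    [0,-0.8,0],
    [0,-1,0],
    [0,-1,0],
    [0,-1,0],
  ],
  turn=[
    [0,0,0],
    [0,0,0],
    [0,0,0],
    [0,0,0],
    [0,0,0],
    [0,0,0],
    [0,0,0],
  ],
)

```text
time_s: 11.37
eef_pos: [0.6954, -0.1042, 0.3183]
orientation: [[0.972, 0.233, -0.004], [0.233, -0.972, 0.001], [-0.004, -0.002, -1.0]]
ft_force: [0.1, 0.1, 0.4]
width: 0.061
grasp_force: 0.0
```

```bash
python3 - <<'E'
from h import *
e,y,o=now(); print(e,o["time_s"],o["width"],o["ft_force"])
a=np.hstack([cam("top")[225:335,260:380],cam("scene")[150:260,240:360]]); cv2.imwrite("pics/g6.png",cv2.resize(a,None,fx=3.3,fy=3.3,interpolation=cv2.INTER_CUBIC))
for n,o in(("top",(260,225)),("scene",(120,150))):
  print(n,[np.round(((proj(n,X)-o)+.5)*3.3-.5,0).tolist() for X in(D(P,-.118,-.002,.184),stay(P,.77,.75,.14,.171,.0),stay(P,.77,.75,.1,.171,.0),stay(P,.77,.75,.18,.171,.0),stay(P,.77,.75,.215,.204,0))])
E
```

```text
[ 0.69543581 -0.10417511  0.31834556] 11.3667 0.06098935081426255 [0.09096336 0.12709153 0.41133439]
top [[189.0, 104.0], [189.0, 105.0], [203.0, 169.0], [174.0, 42.0], [161.0, -18.0]]
scene [[626.0, 243.0], [626.0, 261.0], [571.0, 235.0], [682.0, 288.0], [736.0, 265.0]]
```

View pics/g6.png

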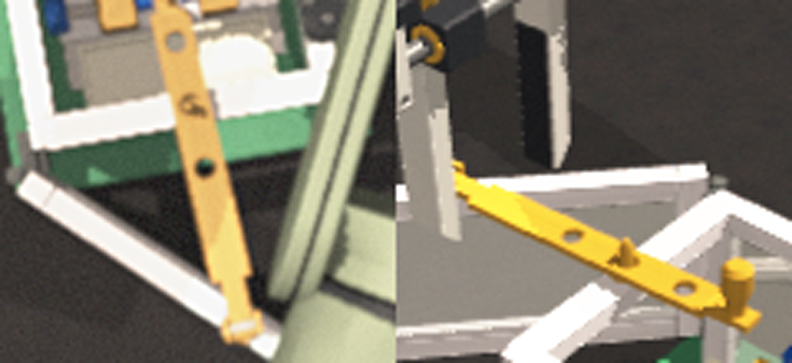

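The peg stands up through the middle hole. The other holes are within about 1 px of where they should be with the stay level, and the robot is clear.

```bash
python3 -c "
from bench import env
print(env.hand_in())"
```

```text
the job is handed in; nothing more can be done
None
```

The door is propped half open with the stay's middle hole over the peg; in the last images the stay lies level and fully down and the robot is clear. I handed the job in at about 11 s, but the hand-in gave no verdict.

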